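# Fold down the hook and hang the chalkboard

### The job

The stall is opening: fold the steel hook on the wooden stand fully down so that it sticks out level, then take the wood-framed black chalkboard out of its holder and hang it on the hook by its opening, and leave it hanging still. Leave the blue-framed white board standing in its holder.

Things in the scene. Friction and masses are not known exactly. Their poses are not given: they have to be found in the camera images.
- hook_stand: Fixed stand: pale upright plank (90 wide, 18 thick, top at 260 mm, front face at x = +14 mm) on a foot 150 x 170 x 18 mm, bearing the fold-down hook. Origin: on the table straight below the hook's hinge pin; the pin lies at z = 170 mm along this body's y. -x is the front, where the lowered hook sticks out. z up.
- hook_arm (a joint): Hook angle a: 0 = folded, pointing up; 1.57 = level at its stop, top side 174 mm high. Steel strap 12 wide (y), 8 thick, 135 mm long from pin; last 26 mm red, 14 wide. A point r from the pin is at x = -r sin a, z = 170 + r cos a in the stand's frame. End nib rises 12 mm over the lowered strap. Friction 0.12 N m holds it; pinch the red end across y and lead it round.
- chalkboard_center (a point): Centre of a black board in pale wood frame: 10 thick (x), 160 tall, 0.14-0.28 kg, 80 below this point: panel 100 wide, 75 tall; then opening 44 wide, 40 tall (-5 to +35 mm here); then grip bar 76 wide to +80. y along width, z up. Stands in a fixed holder's 13 mm slot (30 deep, block 70 x 130 x 38): draw straight up. Hung, this point is 139 mm high; 85 mm before the pin is best.
- whiteboard_center (a point): Bystander, leave alone: centre of a white board in a blue frame, standing in a like holder. Same shape, size and axes as the chalkboard (100 wide, 160 tall, 10 mm thick).
Not all that is in view belongs to the job. What is shaped like the part that bears chalkboard_center but green is not meant. What is shaped like the part that bears whiteboard_center but orange is not meant.

How it is judged:
On the way:
1. the hook is folded fully down (value of joint hook_arm above 1.45 rad), for 0.2 s.
At the end, for the whole second after the job is handed in: Hook within 7 degrees of level; the chalkboard hangs on it by its opening, still, upright within 11 degrees, centred within 25 mm sideways between plank and hook end, its centre 124 to 151 mm above the table; the white board within 30 mm of its start and upright within 11 degrees (value of joint hook_arm above 1.45 rad and x of chalkboard_center in the frame of hook_stand between -0.135 and 0 m and y of chalkboard_center in the frame of hook_stand between -0.025 and 0.025 m and height (world z) of chalkboard_center between 0.124 and 0.151 m and angle between each of chalkboard_center, whiteboard_center's own z axis and vertical below 0.2 rad and linear speed of chalkboard below 0.03 m/s and distance of whiteboard_center from where it was at the start of the episode below 0.03 m); the robot touches nothing.
It fails at once if the white board is taken out, knocked over or shifted by more than 30 mm (distance of whiteboard_center from where it was at the start of the episode above 0.03 m or angle between whiteboard_center's own z axis and vertical above 0.25 rad).
It also fails if it takes over 58 s, if anything falls off the work surface, if the arm or the gripper's body presses on something with over 40 N, if the wrist force passes 120 N, or if a joint passes its speed limit or range.

### The arm

A 6-joint arm with a two-finger parallel gripper is mounted at the origin on a cart in front of the work surface, level with it; the furniture and walls round the work are solid. World frame = base frame: x ahead of the robot, y to its left, z up, the work surface at z = 0. Lengths are in m, angles in rad, forces in N, time in s.
With the tool pointing down it reaches from about 0.35 to 0.975 m from the base axis. Payload 4.9 kg.
Tool frame: the origin (TCP) lies between the finger pads; the fingertips stand 17 mm ahead of it and the grasp point (between the pads) lies 2 mm behind it; z points along the fingers, y is the direction in which the jaws open and shut (so a half turn about z gives the same grasp; the last joint's range is limited). The gripper opens to 85 mm and grips with 20 to 120 N. Pads are 22 mm wide; open, the fingers measure 114 mm over their backs; the gripper's body (76 mm by 85 mm) begins 54 mm behind the grasp point. The pads swing forward as they close: fully open they stand 13 mm farther back than shut.
Start: joints at [-1.231, 0.053, 1.613, -0, 1.476, -0.119], TCP at [0.277, -0.56, 0.248] pointing down, gripper open.
Joint ranges: [-3.01, 3.01], [-1.01, 2.22], [0.06, 2.58], [-1.02, 4.17], [0.09, 2.62], [-3.14, 3.14]. Speed limits (rad/s): [2.57, 2.57, 3.14, 3.14, 3.14, 3.14].

### API

Orientations are given as a unit quaternion [w, x, y, z].
In Python, from plant import state, grab_frame, camera_model, job_done, find_in, silhouettes, landmark_of gives the robot as it stands.
- The arm moves only by the shell command python3 -m crank 'ROWS'. ROWS is JSON, a list of rows, each an object with "angular": the turn, a rotation vector about the tool's x, y, z each as a share of 5 degrees, from -1 to 1, a list of three; "delta_pos": the shift along the tool's x, y, z each as a share of 3 cm, from -1 to 1, a list of three; "gripper": the opening, from 0 (shut) to 1 (fully open). In form: [{"angular": [ax, ay, az], "delta_pos": [tx, ty, tz], "gripper": gripper}, ...]. A call has 1 to 12 rows; each row shifts and turns the commanded pose from where the row before left it, along the tool's axes as they then stand; what a row does not reach is not made up. A row lasts 1/8 s, in which the tool goes at most 62.5 mm and 10.7 degrees, less where a joint would pass 70% of its speed; a pose out of reach is approached as far as the arm can. A call with a number of a shift or a turn outside -1 to 1 is refused whole. A call with a gripper value outside its range is refused whole. The fingers move at their own pace and stop on an object; the grip force is fixed at half the most. Time passes only in rows, so rows that do not move let the fingers close. It gives the time, the measured TCP pose, the force and the opening at its end, in the units of the state.
- state(): the state, without advancing time (a new reading comes with each control period).
- grab_frame(name): name is "scene" or "top" or "wrist"; returns the picture (420x560x3 uint8, red, green, blue); there is no depth.
- camera_model(name): a dict with "camera_matrix" (3x3 intrinsics, pixels), "rvec" (rotation vector, rad) and "tvec" (3), from world to camera coordinates, as OpenCV has them; the wrist camera has in their place "mount" (4x4, takes a point from camera to tool coordinates, whose origin is the TCP and whose axes are the flange's). Camera axes: x right, y down, z forward; pixel columns grow to the right and rows downward; lengths in m; the calibration is good to about 2 mm. A picture is of the moment at which its call begins: read the wrist's pose just before it. camera_model takes no time and is no camera call.
- job_done(): hands the job in, once; it reports no verdict.
Trained networks look in the newest picture that a camera, given by its name, has taken for a name from the list of things; names that differ only in an ending like _2 or _b are one class to them, and where a whole thing is asked for, a point or a joint stands for the part that bears it (a point fixed in the world has none). Each returns a list of dicts, best first, with "conf" (0 to 1); they miss things now and then, are a little off and sometimes report something else, mostly with a low value. They report only what shows in the picture. A call takes as long as a camera call. They do not tell look-alikes from the thing itself.
- find_in(camera, target): "bbox" ([left, top, right, bottom] in pixels, round what is visible of it).
- silhouettes(camera, target): "mask" (420x560 bool, what is visible of it) and "bbox" ([left, top, right, bottom] in pixels, round what is visible of it).
- landmark_of(camera, target): "pixel" ([column, row] in pixels: a listed point, or the origin of a listed thing).
The state is a dict: "time": time; "joint_pos": joint angles; "joint_vel": joint speeds; "joint_efforts": joint torques, N m; "tool_pos": TCP position; "tool_rot": TCP orientation; "contact_force": force on the tool from outside, world axes, zero at the start; "ft_torque": the same for the moment, N m; "gripper_width": opening from 0.0 (shut) to 1.0 (fully open).
Only numpy, scipy, OpenCV 4.12 (cv2) and the standard library are available. Lean on these libraries where they do the work, as an engineer would, in place of code of your own. Each camera call takes 0.05 s, during which the arm holds its last target.

## Working session

There is one attempt and no reset: what is moved stays moved. The work goes in short steps, Python scripts to look and compute and a shell command to move; the robot and the scene stay as the last step left them, time stands still between calls to the robot, and variables do not carry over. Pictures are saved under pics/ and viewed, and the job is handed in when it is done.

```bash
mkdir -p pics; python3 - <<'E'
from plant import *
import cv2,numpy as np
for n in ("scene","top"):
    f=grab_frame(n); cv2.imwrite(f"pics/{n}0.png",f[:,:,::-1])
    for t in ("hook_stand","hook_arm","chalkboard_center","whiteboard_center"):
        print(n,t,[(np.round(d["pixel"],1).tolist(),round(d["conf"],2)) for d in landmark_of(n,t)],[(np.round(d["bbox"]).tolist(),round(d["conf"],2)) for d in find_in(n,t)])
s=state();print(s)
for n in ("scene","top","wrist"):print(camera_model(n))
E
```

```text
scene hook_stand [([232.1, 225.3], 0.72)] [([179.0, 115.0, 270.0, 248.0], 0.79)]Traceback (most recent call last):
  File "<stdin>", line 6, in <module>
ValueError: it knows: chalkboard_center, hook_stand, whiteboard_center
```

```bash
python3 - <<'E'
from plant import *
import cv2,numpy as np
for n in ("scene","top"):
    f=grab_frame(n); cv2.imwrite(f"pics/{n}0.png",f[:,:,::-1])
    for t in ("hook_stand","chalkboard_center","whiteboard_center"):
        print(n,t,[(np.round(d["pixel"],1).tolist(),round(d["conf"],2)) for d in landmark_of(n,t)])
s=state();print(s)
for n in ("scene","top","wrist"):print(camera_model(n))
E
```

```text
scene hook_stand [([233.5, 224.3], 0.58)]
scene chalkboard_center [([395.7, 183.6], 0.88), ([356.9, 158.6], 0.63)]
scene whiteboard_center [([326.5, 292.6], 0.7), ([184.2, 302.5], 0.56)]
top hook_stand [([265.6, 167.0], 0.91)]
top chalkboard_center [([382.6, 202.1], 0.87), ([392.1, 253.4], 0.78), ([264.4, 166.3], 0.63)]
top whiteboard_center [([240.0, 298.6], 0.61), ([160.1, 222.8], 0.6)]
{'time': 0.55, 'joint_pos': array([-1.23099125e+00,  5.26611032e-02,  1.61289868e+00,  2.28360113e-05,
        1.47599630e+00, -1.19022101e-01]), 'joint_vel': array([ 0.00118133, -0.00115695, -0.0005735 ,  0.00053997,  0.00072522,
       -0.00147871]), 'joint_efforts': array([-2.30828691e-04, -3.93311405e+01, -3.70134687e+01, -2.35559958e-05,
        9.83895625e-04, -1.72374064e-05]), 'tool_pos': array([ 0.27679828, -0.56034513,  0.2483285 ]), 'tool_rot': array([1.69241490e-05, 9.73800161e-01, 2.27405466e-01, 1.33122778e-05]), 'contact_force': array([ 0.21382336,  0.66035965, -0.33304408]), 'ft_torque': array([-0.02423765, -0.03008643, -0.01311915]), 'gripper_width': 1.0026143356210304}
{'camera_mat
[... 375 characters left out ...]
207.67987981],
       [  0.        ,   0.        ,   1.        ]]), 'rvec': array([ 2.02463715, -2.1889723 ,  0.24044743]), 'tvec': array([0.06579949, 0.52390953, 0.99991693])}
{'camera_matrix': array([[356.43401117,   0.        , 273.53721894],
       [  0.        , 356.43401117, 208.48770857],
       [  0.        ,   0.        ,   1.        ]]), 'mount': array([[-5.62257318e-05, -9.48618626e-01, -3.16421711e-01,
         8.17155238e-02],
       [ 9.99999998e-01, -4.16760985e-05, -5.27492516e-05,
         1.16170276e-03],
       [ 3.68517002e-05, -3.16421713e-01,  9.48618626e-01,
        -1.26525063e-01],
       [ 0.00000000e+00,  0.00000000e+00,  0.00000000e+00,
         1.00000000e+00]])}
```

View pics/scene0.png

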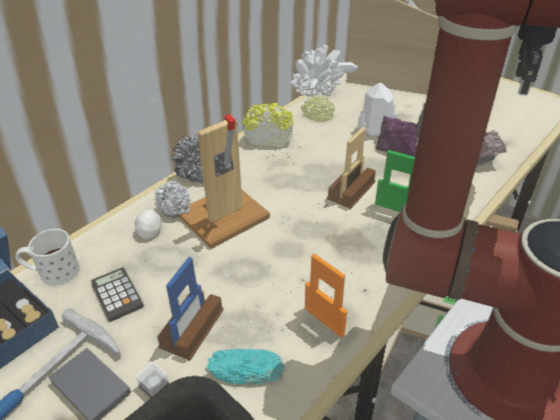

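View pics/top0.png

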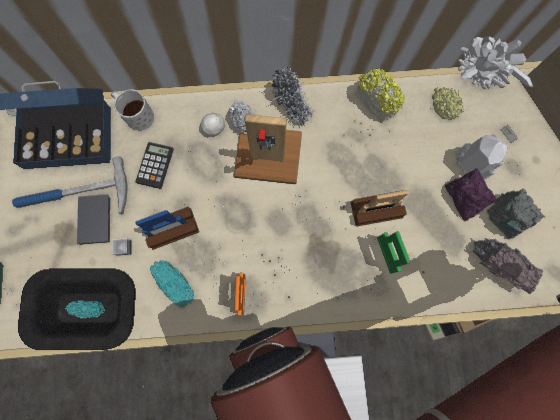

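Candidates for the chalkboard: the wood-framed one (scene 357,159; top 383,202) and the green one (scene 396,184; top 392,253). The wood frame fits the description and the green one doesn't. For the whiteboard, blue (top 160,223) fits and orange (240,299) doesn't. I'll triangulate and enlarge.

```bash
cat > h.py <<'E'
from plant import *
import cv2,numpy as np
from scipy.optimize import least_squares
from scipy.spatial.transform import Rotation as R
def proj(n,P):
    m=camera_model(n);return cv2.projectPoints(np.atleast_2d(np.array(P,float)),m["rvec"],m["tvec"],m["camera_matrix"],None)[0][:,0]
def onz(n,px,z):
    m=camera_model(n);Rm=cv2.Rodrigues(m["rvec"])[0];d=Rm.T@np.linalg.solve(m["camera_matrix"],[*px,1]);c=-Rm.T@m["tvec"];return c+d*(z-c[2])/d[2]
def tri(ps,px):
    return least_squares(lambda X:np.concatenate([proj(n,X)[0]-p for n,p in zip(ps,px)]),[.6,0,.1])
E
python3 - <<'E'
from h import *
for nm,a,b,z in (("stand",(233.5,224.3),(265.6,167),0),("chalk",(356.9,158.6),(382.6,202.1),.088),("white",(184.2,302.5),(160.1,222.8),.088)):
    r=tri(("scene","top"),(a,b));print(nm,r.x.round(4),r.fun.round(1),onz("scene",a,z).round(4),onz("top",b,z).round(4))
s=grab_frame("scene");t=grab_frame("top")
c=lambda f,x,y,w,h,k:cv2.resize(f[y:y+h,x:x+w,::-1],None,fx=k,fy=k,interpolation=cv2.INTER_CUBIC)
cv2.imwrite("pics/c1.png",np.hstack([c(s,310,120,100,100,4),c(t,340,170,100,100,4)]))
cv2.imwrite("pics/c2.png",np.hstack([c(s,175,105,100,150,4),c(t,225,100,100,150,4)]))
E
```

```text
stand [ 0.6541  0.0399 -0.0024] [-1.  -0.3  0.8  1. ] [0.6496 0.0409 0.    ] [0.6564 0.0418 0.    ]
chalk [ 0.5081 -0.2384  0.1001] [-1.5 -0.2  0.9  1.3] [ 0.5137 -0.2546  0.088 ] [ 0.5141 -0.2401  0.088 ]
white [0.5057 0.3111 0.0799] [-0.3 -0.1  0.3  0.3] [0.4993 0.3148 0.088 ] [0.5049 0.3095 0.088 ]
```

View pics/c1.png

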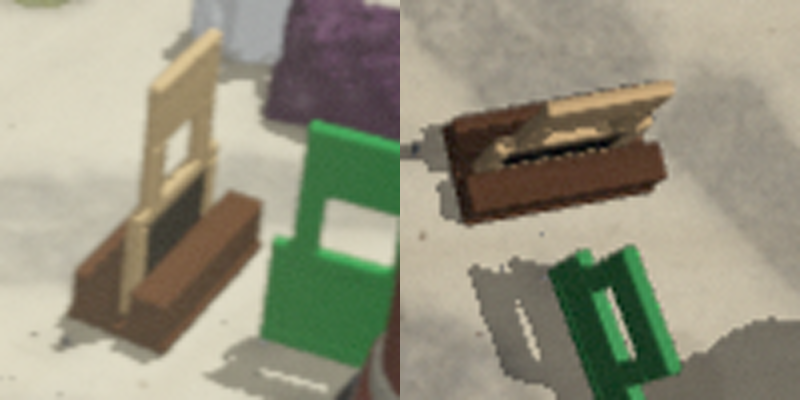

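View pics/c2.png

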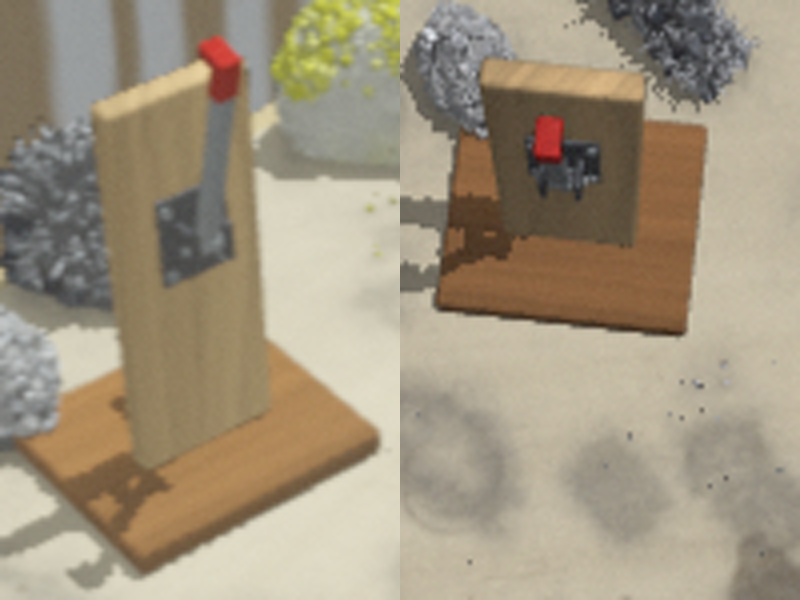

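The enlarged crops confirm it: the wood-framed board with the black panel is in the brown holder (bar top corners near top 377,196 and 409,191), and the hook is folded up with a red tip. Next I fit poses from the corners.

```bash
python3 - <<'E'
from h import *
def fit(obs,x0):
    def P(v,b):
        c,s=np.cos(v[2]),np.sin(v[2]);return [v[0]+c*b[0]-s*b[1],v[1]+s*b[0]+c*b[1],b[2]]
    f=lambda v:np.concatenate([proj(n,P(v,b))[0]-np.array(p) for n,b,p in obs])
    r=least_squares(f,x0,loss="soft_l1");print(r.x.round(4),np.degrees(r.x[2]).round(1),f(r.x).round(1).reshape(-1,2).tolist())
fit([("top",(.014,.045,.26),(246,121)),("top",(.014,-.045,.26),(285.3,124.5)),("top",(.032,.045,.26),(245.8,115)),("top",(.032,-.045,.26),(286.2,118)),
 ("scene",(.014,.045,.26),(198.8,132)),("scene",(.014,-.045,.26),(236,122)),("scene",(.014,.045,.018),(211.3,222)),("scene",(.014,-.045,.018),(242,208)),
 ("scene",(0,0,0),(233.5,224.3)),("top",(0,0,0),(265.6,167))],[.65,.04,0])
fit([("top",(.005,.038,.168),(377,195.8)),("top",(.005,-.038,.168),(408.7,190.5)),("top",(-.005,.038,.168),(377.5,198.8)),("top",(-.005,-.038,.168),(408,193.8)),
 ("scene",(-.005,.038,.168),(348.8,144.5)),("scene",(-.005,-.038,.168),(365.3,130.8)),("scene",(-.005,.05,.083),(343.8,173.3)),("scene",(-.005,-.05,.083),(363.8,157.5)),
 ("scene",(0,0,.088),(356.9,158.6)),("top",(0,0,.088),(382.6,202.1))],[.51,-.24,0])
# red tip triangulate (front face top corners centre): 
for z in (.305,.3): print(onz("top",((550-400)/4+225,150/4+100),z),onz("scene",(231,121),z))
print([ (n,(-cv2.Rodrigues(camera_model(n)["rvec"])[0].T@camera_model(n)["tvec"]).round(3)) for n in("scene","top")])
E
```

```text
[ 0.6557  0.0407 -0.2021] -11.6 [[-2.8, -0.4], [-0.4, 0.9], [-1.4, -2.1], [-0.3, -0.3], [1.9, 0.9], [1.6, -3.9], [0.2, 0.3], [1.6, -1.5], [-1.8, -1.1], [0.4, 0.2]]
[ 0.5134 -0.2408  0.0706] 4.0 [[-2.1, -1.2], [-1.2, -0.7], [-1.7, -0.0], [0.5, 0.2], [1.0, -3.4], [1.3, -4.4], [0.7, 0.5], [1.9, -3.6], [-3.2, 2.6], [0.3, 0.3]]
[0.618302  0.0433845 0.305    ] [0.60922456 0.06151962 0.305     ]
[0.62034672 0.04339703 0.3       ] [0.6152103  0.05588127 0.3       ]
[('scene', array([-0.051,  0.684,  0.857])), ('top', array([0.297, 0.041, 1.09 ]))]
```

```bash
python3 -m crank '[{"angular":[0,0,0],"delta_pos":[0.95,-0.5,-0.17],"gripper":1},{"angular":[0,0,0],"delta_pos":[0.95,-0.5,-0.17],"gripper":1},{"angular":[0,0,0],"delta_pos":[0.95,-0.5,-0.17],"gripper":1},{"angular":[0,0,0],"delta_pos":[0.95,-0.5,-0.17],"gripper":1},{"angular":[0,0,0],"delta_pos":[0.95,-0.5,-0.17],"gripper":1},{"angular":[0,0,0],"delta_pos":[0.95,-0.5,-0.17],"gripper":1},{"angular":[0,0,0],"delta_pos":[0.95,-0.5,-0.17],"gripper":1},{"angular":[0,0,0],"delta_pos":[0.95,-0.5,-0.17],"gripper":1},{"angular":[0,0,0],"delta_pos":[0.95,-0.5,-0.17],"gripper":1},{"angular":[0,0,0],"delta_pos":[0.95,-0.5,-0.17],"gripper":1},{"angular":[0,0,0],"delta_pos":[0.95,-0.5,-0.17],"gripper":1},{"angular":[0,0,0],"delta_pos":[0,0,0],"gripper":1}]'
cat >> h.py <<'E'
def wcam():
    s=state();m=camera_model("wrist");T=np.eye(4);w,x,y,z=s["tool_rot"];T[:3,:3]=R.from_quat([x,y,z,w]).as_matrix();T[:3,3]=s["tool_pos"];return T@m["mount"],m["camera_matrix"]
def wproj(C,K,P):
    Q=(np.atleast_2d(P)-C[:3,3])@C[:3,:3];q=Q@K.T;return q[:,:2]/q[:,2:]
def wonz(C,K,px,z):
    d=C[:3,:3]@np.linalg.solve(K,[*px,1]);return C[:3,3]+d*(z-C[2,3])/d[2]
E
python3 - <<'E'
from h import *
C,K=wcam();np.save("C1.npy",C)
f=grab_frame("wrist");cv2.imwrite("pics/w1.png",f[:,:,::-1]);print(state()["tool_pos"],C)
print(landmark_of("wrist","chalkboard_center"))
E
```

```text
time: 2.15
tool_pos: [0.4858, -0.2723, 0.3051]
tool_rot: [0.0, 0.973, 0.229, 0.0]
contact_force: [-0.3, -0.1, -0.0]
gripper_width: 0.998
[ 0.4851398  -0.27315139  0.30470743] [[ 4.45562264e-01 -8.49579187e-01 -2.82293241e-01  5.59356722e-01]
 [-8.95250429e-01 -4.22490138e-01 -1.41522977e-01 -2.36851186e-01]
 [ 9.68865158e-04  3.15780443e-01 -9.48831794e-01  4.31692989e-01]
 [ 0.00000000e+00  0.00000000e+00  0.00000000e+00  1.00000000e+00]]
[{'pixel': [256.3, 138.1], 'conf': 0.96}, {'pixel': [216.7, 239.0], 'conf': 0.92}]
```

View pics/w1.png

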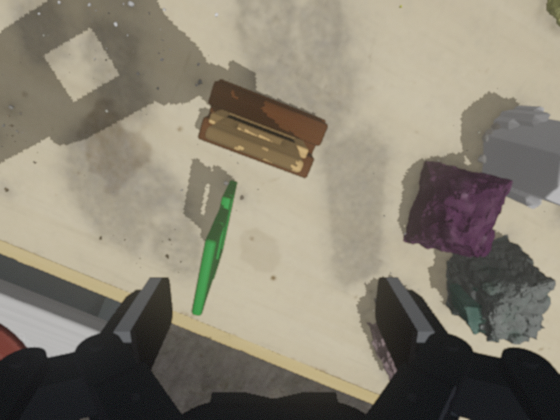

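```bash
python3 - <<'E'
import cv2
f=cv2.imread("pics/w1.png")[70:190,190:340];cv2.imwrite("pics/w1c.png",cv2.resize(f,None,fx=5,fy=5,interpolation=cv2.INTER_CUBIC))
E
```

```text
(no output)
```

View pics/w1c.png

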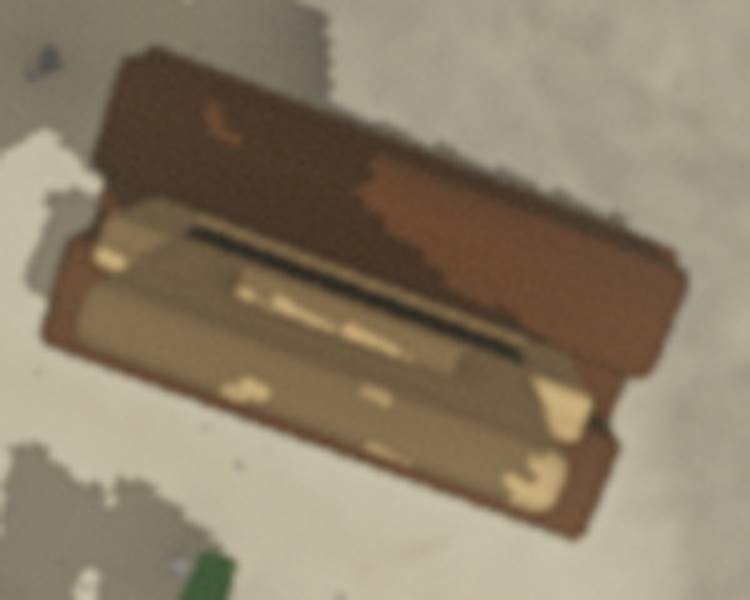

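```bash
python3 - <<'E'
from h import *
C=np.load("C1.npy");K=camera_model("wrist")["camera_matrix"]
g=lambda p,z:wonz(C,K,(p[0]/5+190,p[1]/5+70),z)
b=[g(p,.168) for p in((82,288),(568,452),(548,512),(78,345))]
print(np.round(b,4),np.mean(b,0));e=b[0]-b[1]+b[3]-b[2];print(np.degrees(np.arctan2(e[1],e[0]))-90,[np.linalg.norm(b[i]-b[i-1]) for i in range(4)])
h=[g(p,.038) for p in((140,50),(690,278),(582,540),(42,342))]
print(np.round(h,4),np.mean(h,0));e=h[0]-h[1]+h[3]-h[2];print(np.degrees(np.arctan2(e[1],e[0]))-90,[np.linalg.norm(h[i]-h[i-1]) for i in range(4)])
E
```

```text
[[ 0.5146 -0.2051  0.168 ]
 [ 0.5248 -0.2794  0.168 ]
 [ 0.5153 -0.281   0.168 ]
 [ 0.5068 -0.2078  0.168 ]] [ 0.5153512  -0.24331551  0.168     ]
7.254726378375096 [np.float64(0.008247779797580044), np.float64(0.07503643583748597), np.float64(0.00954205282103973), np.float64(0.07374184603233573)]
[[ 0.5425 -0.1812  0.038 ]
 [ 0.5529 -0.3062  0.038 ]
 [ 0.4914 -0.3127  0.038 ]
 [ 0.4779 -0.1861  0.038 ]] [ 0.51618344 -0.24654969  0.038     ]
5.4189561108328235 [np.float64(0.06478773145451158), np.float64(0.12545475799158826), np.float64(0.0619309085359431), np.float64(0.1272586813119884)]
```

```bash
python3 -m crank '[{"angular":[0,0,0.96],"delta_pos":[0,0,-0.56],"gripper":1},{"angular":[0,0,0.96],"delta_pos":[0,0,-0.56],"gripper":1},{"angular":[0,0,0.96],"delta_pos":[0,0,-0.56],"gripper":1},{"angular":[0,0,0.96],"delta_pos":[0,0,-0.56],"gripper":1},{"angular":[0,0,0.96],"delta_pos":[0,0,-0.56],"gripper":1},{"angular":[0,0,0.96],"delta_pos":[0,0,-0.56],"gripper":1},{"angular":[0,0,0.96],"delta_pos":[0,0,-0.56],"gripper":1},{"angular":[0,0,0.96],"delta_pos":[0,0,-0.56],"gripper":1}]'
python3 -m crank '[{"angular":[0,0,0],"delta_pos":[0.14,-1,0],"gripper":1},{"angular":[0,0,0],"delta_pos":[0.14,-1,0],"gripper":1},{"angular":[0,0,0],"delta_pos":[0.14,-1,0],"gripper":1},{"angular":[0,0,0],"delta_pos":[0.14,-1,0],"gripper":1},{"angular":[0,0,0],"delta_pos":[0.14,-1,0],"gripper":1},{"angular":[0,0,0],"delta_pos":[0.14,-1,0],"gripper":1},{"angular":[0,0,0],"delta_pos":[0.14,-1,0],"gripper":1},{"angular":[0,0,0],"delta_pos":[0.14,-1,0],"gripper":1},{"angular":[0,0,0],"delta_pos":[0.14,-1,0],"gripper":1},{"angular":[0,0,0],"delta_pos":[0.14,-1,0],"gripper":1},{"angular":[0,0,0],"delta_pos":[0.14,-1,0],"gripper":1},{"angular":[0,0,0],"delta_pos":[0,0,0],"gripper":1}]'
python3 - <<'E'
from h import *
C,K=wcam();np.save("C2.npy",C)
f=grab_frame("wrist");cv2.imwrite("pics/w2.png",f[:,:,::-1]);print(state()["tool_pos"],state()["joint_pos"])
print(landmark_of("wrist","hook_stand"))
E
```

```text
time: 3.25
tool_pos: [0.484, -0.2747, 0.439]
tool_rot: [0.0, 0.994, -0.108, -0.0]
contact_force: [0.2, -0.3, -0.4]
gripper_width: 1.001
time: 4.75
tool_pos: [0.5995, 0.0396, 0.438]
tool_rot: [0.0, 0.994, -0.105, -0.001]
contact_force: [-0.2, -0.8, 0.8]
gripper_width: 0.999
[0.5992415  0.03874934 0.43822344] [-5.89945736e-02 -4.70785253e-02  1.40259623e+00 -7.27754931e-04
  1.78715609e+00  1.72320032e+00]
[{'pixel': [267.3, 105.8], 'conf': 0.6}, {'pixel': [488.2, 172.3], 'conf': 0.52}]
```

View pics/w2.png

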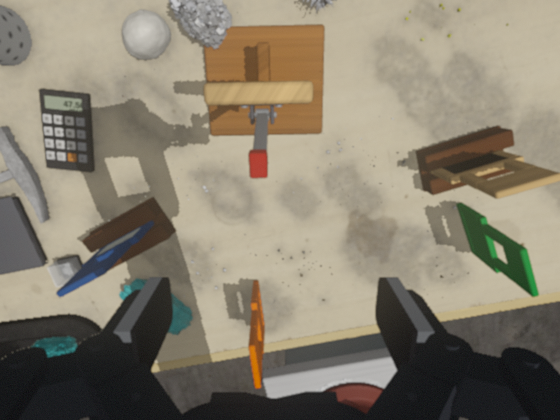

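```bash
python3 - <<'E'
from h import *
f=cv2.imread("pics/w2.png")[15:190,190:340];cv2.imwrite("pics/w2c.png",cv2.resize(f,None,fx=4,fy=4,interpolation=cv2.INTER_CUBIC))
C=np.load("C2.npy");K=camera_model("wrist")["camera_matrix"]
print(wproj(C,K,[[.6,.04,.3],[.6557,.0407,.17],[.6,.04,.438]]))
E
```

```text
[[271.96328428 200.52754114]
 [260.91145884 116.32929731]
 [270.59945698 300.42037854]]
```

View pics/w2c.png

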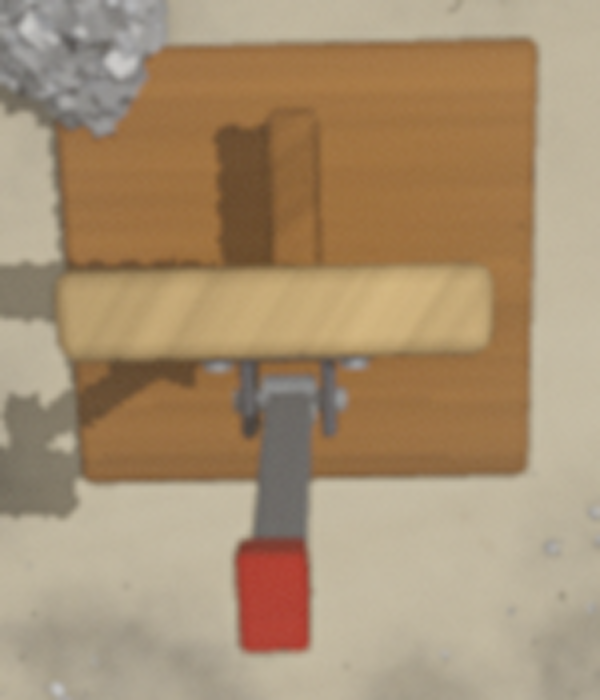

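```bash
python3 - <<'E'
from h import *
C=np.load("C2.npy");K=camera_model("wrist")["camera_matrix"]
P=np.array([(.032,.045,.26),(.032,-.045,.26),(.014,-.045,.26),(.014,.045,.26)])
Q=np.array([(60,270),(492,265),(491,351),(66,359)])/4+[190,15]
def w(v,B):
    c,s=np.cos(v[2]),np.sin(v[2]);B=np.atleast_2d(B);return np.c_[v[0]+c*B[:,0]-s*B[:,1],v[1]+s*B[:,0]+c*B[:,1],B[:,2]]
r=least_squares(lambda v:(wproj(C,K,w(v,P))-Q).ravel(),[.65,.04,-.2]);v=r.x
print(v,np.degrees(v[2]),r.fun.round(1))
F=[wonz(C,K,np.array(p)/4+[190,15],.018) for p in((80,481),(527,472),(536,40))];print(np.round(F,4));e=F[0]-F[1];print(np.degrees(np.arctan2(e[1],e[0]))-90,np.linalg.norm(e),np.linalg.norm(F[1]-F[2]),(F[0]+F[1])/2)
for a in(.2,.3,.4,.5):
    B=[(-r_*np.sin(a)+n*np.cos(a),0,.17+r_*np.cos(a)+n*np.sin(a)) for r_,n in((.135,-.004),(.135,.016),(.109,.004),(.0,.004))]
    print(a,((wproj(C,K,w(v,B))-[190,15])*4).round(0).tolist())
E
```

```text
[ 0.65689624  0.0380946  -0.19569972] -11.212768244550888 [-1.9 -0.4  1.9 -0.9  1.7  1.  -1.7  0.6]
[[ 0.6353  0.1294  0.018 ]
 [ 0.6033 -0.0364  0.018 ]
 [ 0.7474 -0.0639  0.018 ]]
-10.922619730259456 0.1689393001462543 0.14670579493247687 [0.61931289 0.04650847 0.018     ]
0.2 [[277.0, 616.0], [273.0, 514.0], [279.0, 527.0], [292.0, 384.0]]
0.3 [[279.0, 678.0], [275.0, 585.0], [281.0, 577.0], [292.0, 384.0]]
0.4 [[282.0, 732.0], [278.0, 651.0], [283.0, 623.0], [292.0, 385.0]]
0.5 [[284.0, 779.0], [280.0, 710.0], [285.0, 665.0], [292.0, 386.0]]
```

```bash
python3 -m crank '[{"angular":[0,0,-0.18],"delta_pos":[0.44,-0.19,0.4],"gripper":1},{"angular":[0,0,0],"delta_pos":[0.44,-0.18,0.7],"gripper":1},{"angular":[0,0,0],"delta_pos":[0,0,1],"gripper":1},{"angular":[0,0,0],"delta_pos":[0,0,1],"gripper":1},{"angular":[0,0,0],"delta_pos":[0,0,1],"gripper":1},{"angular":[0,0,0],"delta_pos":[0,0,0.97],"gripper":1},{"angular":[0,0,0],"delta_pos":[0,0,0],"gripper":1}]'
python3 - <<'E'
from h import *
C,K=wcam()
f=grab_frame("wrist");cv2.imwrite("pics/w3.png",f[:,:,::-1]);print(state()["tool_pos"])
E
```

```text
time: 5.72
tool_pos: [0.6257, 0.0447, 0.281]
tool_rot: [0.0, 0.995, -0.098, -0.004]
contact_force: [0.4, 0.8, -0.7]
gripper_width: 0.998
[0.62668787 0.04468674 0.28388097]
```

View pics/w3.png

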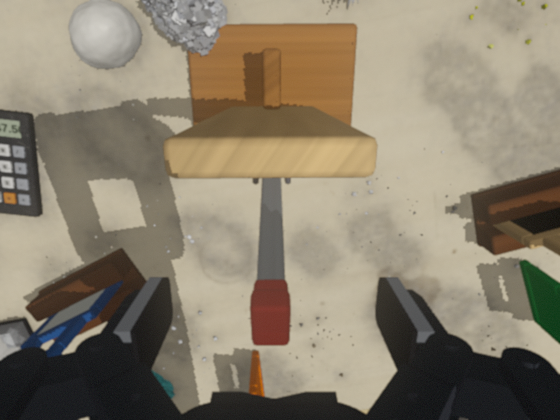

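The red tip (270,312) sits centred between the open fingers, so I'm closing.

```bash
python3 -m crank '[{"angular":[0,0,0],"delta_pos":[0,0,0],"gripper":0},{"angular":[0,0,0],"delta_pos":[0,0,0],"gripper":0},{"angular":[0,0,0],"delta_pos":[0,0,0],"gripper":0},{"angular":[0,0,0],"delta_pos":[0,0,0],"gripper":0},{"angular":[0,0,0],"delta_pos":[0,0,0],"gripper":0},{"angular":[0,0,0],"delta_pos":[0,0,0],"gripper":0}]'
python3 - <<'E'
from h import *
s=state();print(s["tool_pos"],s["gripper_width"],s["contact_force"])
p=np.array(s["tool_pos"]);o=np.array([.657,.0385,.17]);d=p-o;c,sn=np.cos(-.194),np.sin(-.194)
xs=d[0]*c+d[1]*sn;ys=-d[0]*sn+d[1]*c;print(xs,ys,d[2]+.002,np.hypot(xs,d[2]+.002),np.arctan2(-xs,d[2]+.002))
E
```

```text
time: 6.52
tool_pos: [0.6276, 0.0455, 0.2875]
tool_rot: [-0.001, 0.995, -0.097, 0.001]
contact_force: [0.4, 2.7, 2.3]
gripper_width: 0.152
[0.62757328 0.04548999 0.28751406] 0.15178370702270536 [0.36424359 2.73285423 2.28483549]
-0.030222270884244992 0.0011858181024119192 0.1195140618757787 0.12327609923844988 0.24768390888712863
```

```bash
python3 -c "
import numpy as np
a=np.linspace(.2477,1.575,13);r=.1233
for i in range(12):print(round(-r*(np.sin(a[i+1])-np.sin(a[i]))/.03,2),round(-r*(np.cos(a[i+1])-np.cos(a[i]))/.03,2))"
```

```text
-0.43 0.14
-0.42 0.18
-0.39 0.23
-0.37 0.27
-0.33 0.31
-0.3 0.34
-0.26 0.37
-0.22 0.4
-0.17 0.42
-0.12 0.44
-0.07 0.45
-0.02 0.45
```

```bash
python3 -m crank '[{"angular":[0,0,0],"delta_pos":[-0.43,0,0.14],"gripper":0},{"angular":[0,0,0],"delta_pos":[-0.42,0,0.18],"gripper":0},{"angular":[0,0,0],"delta_pos":[-0.39,0,0.23],"gripper":0},{"angular":[0,0,0],"delta_pos":[-0.37,0,0.27],"gripper":0}]'
python3 -m crank '[{"angular":[0,0,0],"delta_pos":[-0.33,0,0.31],"gripper":0},{"angular":[0,0,0],"delta_pos":[-0.3,0,0.34],"gripper":0},{"angular":[0,0,0],"delta_pos":[-0.26,0,0.37],"gripper":0},{"angular":[0,0,0],"delta_pos":[-0.22,0,0.4],"gripper":0}]'
python3 -m crank '[{"angular":[0,0,0],"delta_pos":[-0.17,0,0.42],"gripper":0},{"angular":[0,0,0],"delta_pos":[-0.12,0,0.44],"gripper":0},{"angular":[0,0,0],"delta_pos":[-0.07,0,0.45],"gripper":0},{"angular":[0,0,0],"delta_pos":[-0.02,0,0.45],"gripper":0},{"angular":[0,0,0],"delta_pos":[0,0,0],"gripper":0}]'
```

```text
time: 7.02
tool_pos: [0.5815, 0.0544, 0.2648]
tool_rot: [-0.0, 0.995, -0.098, 0.004]
contact_force: [2.6, 3.7, 6.2]
gripper_width: 0.154
time: 7.52
tool_pos: [0.5479, 0.0609, 0.2216]
tool_rot: [-0.0, 0.995, -0.098, 0.002]
contact_force: [-1.4, 2.4, 7.2]
gripper_width: 0.155
time: 8.15
tool_pos: [0.5359, 0.0632, 0.1664]
tool_rot: [-0.0, 0.995, -0.098, 0.0]
contact_force: [0.1, 2.5, 3.0]
gripper_width: 0.156
```

```bash
python3 -m crank '[{"angular":[0,0,0],"delta_pos":[0,0,0.1],"gripper":0},{"angular":[0,0,0],"delta_pos":[0,0,0.1],"gripper":0},{"angular":[0,0,0],"delta_pos":[0,0,0],"gripper":0}]'
```

```text
time: 8.52
tool_pos: [0.5362, 0.0632, 0.1636]
tool_rot: [-0.0, 0.995, -0.097, -0.0]
contact_force: [-8.6, 3.3, 15.1]
gripper_width: 0.152
```

At its stop: the force rises to 15 N. I release and lift straight up.

```bash
python3 -m crank '[{"angular":[0,0,0],"delta_pos":[0,0,0],"gripper":1},{"angular":[0,0,0],"delta_pos":[0,0,0],"gripper":1},{"angular":[0,0,0],"delta_pos":[0,0,0],"gripper":1},{"angular":[0,0,0],"delta_pos":[0,0,0],"gripper":1},{"angular":[0,0,0],"delta_pos":[0,0,0],"gripper":1},{"angular":[0,0,0],"delta_pos":[0,0,-1],"gripper":1},{"angular":[0,0,0],"delta_pos":[0,0,-1],"gripper":1},{"angular":[0,0,0],"delta_pos":[0,0,-1],"gripper":1},{"angular":[0,0,0],"delta_pos":[0,0,-1],"gripper":1},{"angular":[0,0,0],"delta_pos":[0,0,-1],"gripper":1},{"angular":[0,0,0],"delta_pos":[0,0,-0.5],"gripper":1},{"angular":[0,0,0],"delta_pos":[0,0,0],"gripper":1}]'
python3 - <<'E'
from h import *
C,K=wcam();np.save("C4.npy",C)
f=grab_frame("wrist");cv2.imwrite("pics/w4.png",f[:,:,::-1]);print(state()["tool_pos"])
f=grab_frame("scene");cv2.imwrite("pics/s4.png",cv2.resize(f[80:260,150:330,::-1],None,fx=3,fy=3))
E
```

```text
time: 10.02
tool_pos: [0.5365, 0.063, 0.3267]
tool_rot: [-0.0, 0.995, -0.098, 0.001]
contact_force: [0.7, 0.9, -0.3]
gripper_width: 1.0
[0.53601684 0.06300094 0.32517795]
```

View pics/w4.png

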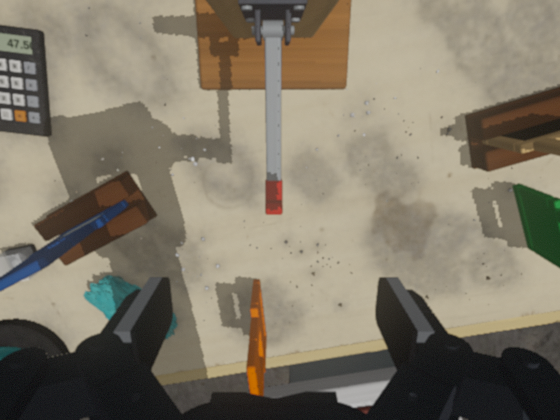

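View pics/s4.png

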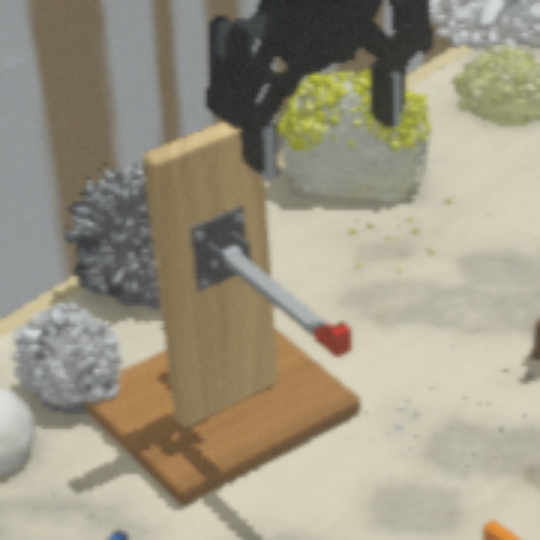

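The hook is level, with its red tip at wrist (274,197). Now I work out the hook line and the move to the board.

```bash
python3 - <<'E'
from h import *
C=np.load("C4.npy");K=camera_model("wrist")["camera_matrix"]
a=wonz(C,K,(273.8,178),.174);b=wonz(C,K,(272.6,40),.174);t=wonz(C,K,(274.3,213),.17);print(a,b,t);d=b-a;print(np.degrees(np.arctan2(d[1],d[0])))
s=state();print(s["joint_pos"],s["tool_pos"])
E
```

```text
[0.55137052 0.05918306 0.174     ] [0.65053455 0.04041846 0.174     ] [0.52076784 0.06481431 0.17      ]
-10.71526449432552
[-2.09166495e-02 -1.85295545e-01  1.71466333e+00 -2.43969731e-05
  1.61426634e+00  1.74560678e+00] [0.53568061 0.06300356 0.32424352]
```

```bash
python3 - <<'E'
from h import *
print(onz("top",(392,253),.088))
psi=-11.2
for i in range(22):
    p=np.radians(psi-0);w=np.array([.515-.5357,-.244-.063,.27-.3242])/22/.03
    m=np.radians(psi+2.4)
    print([round(w[0]*np.cos(m)+w[1]*np.sin(m),2),round(w[0]*np.sin(m)-w[1]*np.cos(m),2),round(-w[2],2)],end=",")
    psi+=4.9
E
```

```text
[ 0.38741738 -0.24576109  0.088     ]
[np.float64(0.04), np.float64(0.46), np.float64(0.08)],[np.float64(0.0), np.float64(0.47), np.float64(0.08)],[np.float64(-0.04), np.float64(0.46), np.float64(0.08)],[np.float64(-0.08), np.float64(0.46), np.float64(0.08)],[np.float64(-0.12), np.float64(0.45), np.float64(0.08)],[np.float64(-0.16), np.float64(0.44), np.float64(0.08)],[np.float64(-0.19), np.float64(0.42), np.float64(0.08)],[np.float64(-0.23), np.float64(0.41), np.float64(0.08)],[np.float64(-0.26), np.float64(0.39), np.float64(0.08)],[np.float64(-0.29), np.float64(0.36), np.float64(0.08)],[np.float64(-0.32), np.float64(0.34), np.float64(0.08)],[np.float64(-0.35), np.float64(0.31), np.float64(0.08)],[np.float64(-0.38), np.float64(0.27), np.float64(0.08)],[np.float64(-0.4), np.float64(0.24), np.float64(0.08)],[np.float64(-0.42), np.float64(0.21), np.float64(0.08)],[np.float64(-0.43), np.float64(0.17), np.float64(0.08)],[np.float64(-0.45), np.float64(0.13), np.float64(0.08)],[np.float64(-0.46), np.float64(0.09), np.float64(0.08)],[np.float64(-0.46), np.float64(0.05), np.float64(0.08)],[np.float64(-0.47), np.float64(0.01), np.float64(0.08)],[np.float64(-0.47), np.float64(-0.02), np.float64(0.08)],[np.float64(-0.46), np.float64(-0.06), np.float64(0.08)],
```

```bash
python3 -m crank '[{"angular":[0,0,-0.98],"delta_pos":[0.04,0.46,0.08],"gripper":1},{"angular":[0,0,-0.98],"delta_pos":[0,0.47,0.08],"gripper":1},{"angular":[0,0,-0.98],"delta_pos":[-0.04,0.46,0.08],"gripper":1},{"angular":[0,0,-0.98],"delta_pos":[-0.08,0.46,0.08],"gripper":1},{"angular":[0,0,-0.98],"delta_pos":[-0.12,0.45,0.08],"gripper":1},{"angular":[0,0,-0.98],"delta_pos":[-0.16,0.44,0.08],"gripper":1},{"angular":[0,0,-0.98],"delta_pos":[-0.19,0.42,0.08],"gripper":1},{"angular":[0,0,-0.98],"delta_pos":[-0.23,0.41,0.08],"gripper":1},{"angular":[0,0,-0.98],"delta_pos":[-0.26,0.39,0.08],"gripper":1},{"angular":[0,0,-0.98],"delta_pos":[-0.29,0.36,0.08],"gripper":1},{"angular":[0,0,-0.98],"delta_pos":[-0.32,0.34,0.08],"gripper":1}]'
python3 -m crank '[{"angular":[0,0,-0.98],"delta_pos":[-0.35,0.31,0.08],"gripper":1},{"angular":[0,0,-0.98],"delta_pos":[-0.38,0.27,0.08],"gripper":1},{"angular":[0,0,-0.98],"delta_pos":[-0.4,0.24,0.08],"gripper":1},{"angular":[0,0,-0.98],"delta_pos":[-0.42,0.21,0.08],"gripper":1},{"angular":[0,0,-0.98],"delta_pos":[-0.43,0.17,0.08],"gripper":1},{"angular":[0,0,-0.98],"delta_pos":[-0.45,0.13,0.08],"gripper":1},{"angular":[0,0,-0.98],"delta_pos":[-0.46,0.09,0.08],"gripper":1},{"angular":[0,0,-0.98],"delta_pos":[-0.46,0.05,0.08],"gripper":1},{"angular":[0,0,-0.98],"delta_pos":[-0.47,0.01,0.08],"gripper":1},{"angular":[0,0,-0.98],"delta_pos":[-0.47,-0.02,0.08],"gripper":1},{"angular":[0,0,-0.98],"delta_pos":[-0.46,-0.06,0.08],"gripper":1},{"angular":[0,0,0],"delta_pos":[0,0,0],"gripper":1}]'
python3 - <<'E'
from h import *
C,K=wcam();np.save("C5.npy",C)
f=grab_frame("wrist");cv2.imwrite("pics/w5.png",f[:,:,::-1]);s=state();print(s["tool_pos"],s["tool_rot"],s["joint_pos"])
E
```

```text
time: 11.5
tool_pos: [0.5187, -0.09, 0.297]
tool_rot: [-0.001, 0.931, 0.365, -0.001]
contact_force: [0.3, 0.2, 0.9]
gripper_width: 1.004
time: 13.0
tool_pos: [0.5015, -0.243, 0.2706]
tool_rot: [-0.002, 0.666, 0.746, -0.0]
contact_force: [0.4, -0.3, 0.1]
gripper_width: 1.003
[ 0.50179185 -0.24261336  0.27115858] [-1.50115689e-03  6.66095316e-01  7.45865115e-01 -8.13464473e-05] [-5.84008107e-01 -1.19490639e-01  1.74300048e+00  2.73026198e-04
  1.52107714e+00 -6.96893650e-01]
```

View pics/w5.png

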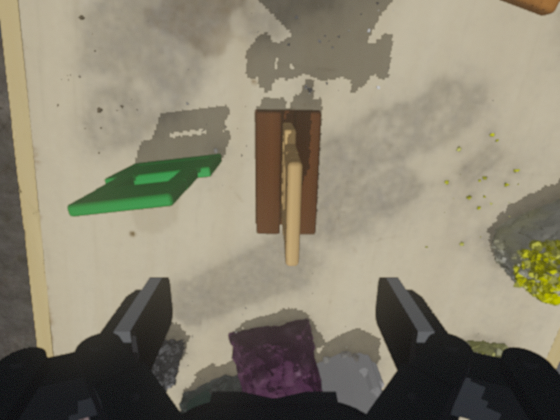

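The view shows the wood-framed board below the tool: its bar runs from (295,161) to (292,264), with the holder around it and the green decoy to the left.

```bash
python3 - <<'E'
from h import *
f=cv2.imread("pics/w5.png")[100:280,230:350];cv2.imwrite("pics/w5c.png",cv2.resize(f,None,fx=3.3,fy=3.3,interpolation=cv2.INTER_CUBIC))
C=np.load("C5.npy");K=camera_model("wrist")["camera_matrix"]
a=wonz(C,K,(294.5,161),.168);b=wonz(C,K,(292.3,265),.168);print(a,b,(a+b)/2,np.linalg.norm(a-b),np.degrees(np.arctan2(*(a-b)[1::-1]))-90)
h=[wonz(C,K,p,.038) for p in((256,111),(321,111),(316,234),(257,233))];print(np.round(h,4),np.mean(h,0))
print(np.degrees(2*np.arctan2(.745865,.666095)))
E
```

```text
[ 0.51131886 -0.20497126  0.168     ] [ 0.51956958 -0.2795578   0.168     ] [ 0.51544422 -0.24226453  0.168     ] 0.07504150035395217 6.312360129341201
[[ 0.4778 -0.1841  0.038 ]
 [ 0.5406 -0.177   0.038 ]
 [ 0.5551 -0.3054  0.038 ]
 [ 0.4913 -0.3115  0.038 ]] [ 0.51619209 -0.24450815  0.038     ]
96.46708256125635
```

View pics/w5c.png

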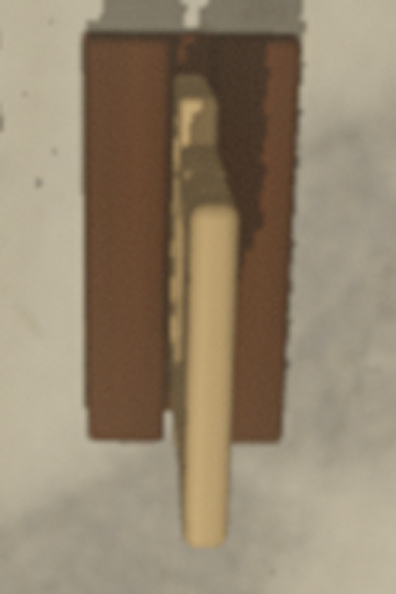

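```bash
python3 -m crank '[{"angular":[0,0,0],"delta_pos":[-0.03,0.23,0],"gripper":1},{"angular":[0,0,0],"delta_pos":[-0.02,0.23,0.5],"gripper":1},{"angular":[0,0,0],"delta_pos":[0,0,0.9],"gripper":1},{"angular":[0,0,0],"delta_pos":[0,0,0.9],"gripper":1},{"angular":[0,0,0],"delta_pos":[0,0,0.9],"gripper":1},{"angular":[0,0,0],"delta_pos":[0,0,0.9],"gripper":1},{"angular":[0,0,0],"delta_pos":[0,0,0],"gripper":1}]'
python3 - <<'E'
from h import *
f=grab_frame("wrist");cv2.imwrite("pics/w6.png",f[:,:,::-1]);s=state();print(s["tool_pos"],s["tool_rot"],s["contact_force"])
E
```

```text
time: 13.92
tool_pos: [0.5147, -0.2412, 0.1461]
tool_rot: [-0.003, 0.665, 0.747, -0.001]
contact_force: [0.7, -0.5, -0.4]
gripper_width: 0.997
[ 0.51574427 -0.24194565  0.14824499] [-1.58776981e-03  6.65182804e-01  7.46678829e-01 -2.08303894e-04] [0.0186369  0.20317857 0.90750787]
```

View pics/w6.png

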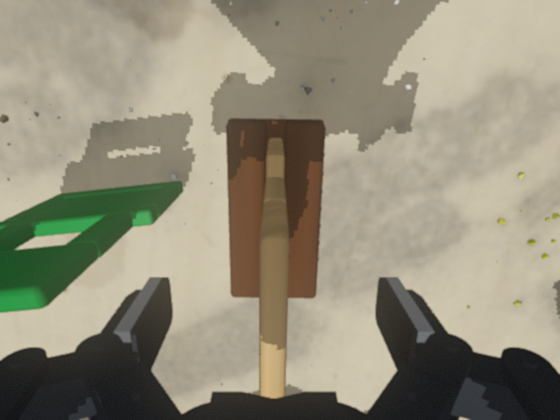

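The bar (col ~273) is centred between the fingers. I close, then draw straight up.

```bash
python3 -m crank '[{"angular":[0,0,0],"delta_pos":[0,0,0],"gripper":0},{"angular":[0,0,0],"delta_pos":[0,0,0],"gripper":0},{"angular":[0,0,0],"delta_pos":[0,0,0],"gripper":0},{"angular":[0,0,0],"delta_pos":[0,0,0],"gripper":0},{"angular":[0,0,0],"delta_pos":[0,0,0],"gripper":0},{"angular":[0,0,0],"delta_pos":[0,0,0],"gripper":0}]'
python3 -m crank '[{"angular":[0,0,0],"delta_pos":[0,0,-0.3],"gripper":0},{"angular":[0,0,0],"delta_pos":[0,0,-0.5],"gripper":0},{"angular":[0,0,0],"delta_pos":[0,0,-0.6],"gripper":0},{"angular":[0,0,0],"delta_pos":[0,0,-0.6],"gripper":0},{"angular":[0,0,0],"delta_pos":[0,0,-0.6],"gripper":0},{"angular":[0,0,0],"delta_pos":[0,0,0],"gripper":0}]'
python3 -c "
from plant import *
s=state();print(s['tool_pos'],s['tool_rot'],s['contact_force'],s['ft_torque'])"
```

```text
time: 14.72
tool_pos: [0.5163, -0.243, 0.1504]
tool_rot: [0.0, 0.665, 0.747, -0.0]
contact_force: [-1.5, 0.2, 3.0]
gripper_width: 0.108
time: 15.48
tool_pos: [0.5173, -0.2435, 0.2308]
tool_rot: [0.002, 0.665, 0.747, 0.0]
contact_force: [0.2, 0.6, -1.1]
gripper_width: 0.106
[ 0.5173349  -0.2435106   0.23077071] [2.29270102e-03 6.65298584e-01 7.46573782e-01 3.55668724e-04] [ 0.24364399  0.62942116 -1.12798991] [-0.04866939  0.01584926  0.01185919]
```

```bash
python3 - <<'E'
from h import *
print(onz("top",(240,298.6),.088),onz("scene",(326.5,292.6),.088))
f=grab_frame("wrist");cv2.imwrite("pics/w7.png",f[:,:,::-1])
f=grab_frame("scene");cv2.imwrite("pics/s7.png",f[:,:,::-1])
psi=96.6;tgt=np.array([.4803,.0728,.2308]);p=np.array([.5173,-.2435,.2308])
n=12;w=(tgt-p)/n/.03
for i in range(n):
    m=np.radians(psi-(17.6/n)*(i+.5));print([round(w[0]*np.cos(m)+w[1]*np.sin(m),2),round(w[0]*np.sin(m)-w[1]*np.cos(m),2)])
E
```

```text
[0.30881612 0.1253149  0.088     ] [0.31707888 0.1309554  0.088     ]
[np.float64(0.88), np.float64(-0.01)]
[np.float64(0.88), np.float64(-0.04)]
[np.float64(0.88), np.float64(-0.06)]
[np.float64(0.88), np.float64(-0.08)]
[np.float64(0.88), np.float64(-0.1)]
[np.float64(0.88), np.float64(-0.13)]
[np.float64(0.87), np.float64(-0.15)]
[np.float64(0.87), np.float64(-0.17)]
[np.float64(0.86), np.float64(-0.19)]
[np.float64(0.86), np.float64(-0.21)]
[np.float64(0.85), np.float64(-0.24)]
[np.float64(0.85), np.float64(-0.26)]
```

View pics/w7.png

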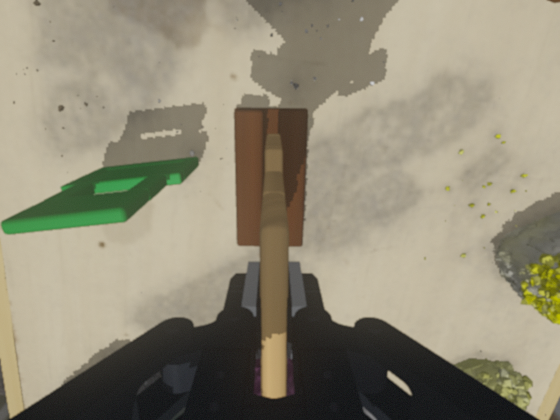

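View pics/s7.png

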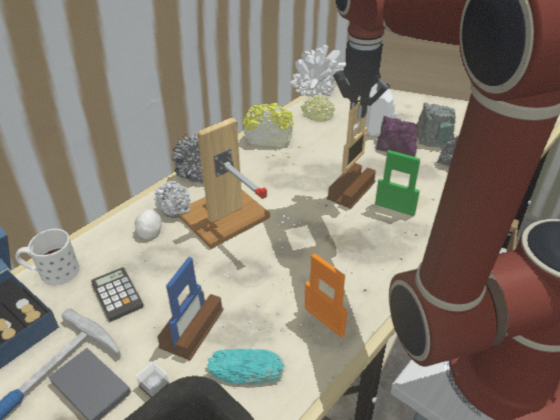

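The board is clear of its holder, held at its bar (wrist col 273). The orange decoy stands well off the path. I carry it to in front of the hook end.

```bash
python3 -m crank '[{"angular":[0,0,0.29],"delta_pos":[0.88,-0.01,0],"gripper":0},{"angular":[0,0,0.29],"delta_pos":[0.88,-0.04,0],"gripper":0},{"angular":[0,0,0.29],"delta_pos":[0.88,-0.06,0],"gripper":0},{"angular":[0,0,0.29],"delta_pos":[0.88,-0.08,0],"gripper":0},{"angular":[0,0,0.29],"delta_pos":[0.88,-0.1,0],"gripper":0},{"angular":[0,0,0.29],"delta_pos":[0.88,-0.13,0],"gripper":0},{"angular":[0,0,0.29],"delta_pos":[0.87,-0.15,0],"gripper":0},{"angular":[0,0,0.29],"delta_pos":[0.87,-0.17,0],"gripper":0},{"angular":[0,0,0.3],"delta_pos":[0.86,-0.19,0],"gripper":0},{"angular":[0,0,0.3],"delta_pos":[0.86,-0.21,0],"gripper":0},{"angular":[0,0,0.3],"delta_pos":[0.85,-0.24,0],"gripper":0},{"angular":[0,0,0.3],"delta_pos":[0.85,-0.26,0],"gripper":0}]'
python3 -m crank '[{"angular":[0,0,0],"delta_pos":[0,0,0],"gripper":0},{"angular":[0,0,0],"delta_pos":[0,0,0],"gripper":0}]'
python3 - <<'E'
from h import *
f=grab_frame("wrist");cv2.imwrite("pics/w8.png",f[:,:,::-1]);s=state();q=s["tool_rot"];print(s["tool_pos"],q,2*np.degrees(np.arctan2(q[2],q[1])))
g=grab_frame("scene");cv2.imwrite("pics/s8.png",cv2.resize(g[90:290,160:360,::-1],None,fx=3,fy=3))
p=s["tool_pos"]-np.array([.657,.0385,0]);c,sn=np.cos(-.191),np.sin(-.191);print(p[0]*c+p[1]*sn,-p[0]*sn+p[1]*c)
E
```

```text
time: 17.08
tool_pos: [0.4738, 0.0735, 0.2266]
tool_rot: [-0.001, 0.772, 0.636, -0.001]
contact_force: [0.5, -0.2, -1.4]
gripper_width: 0.107
time: 17.32
tool_pos: [0.4744, 0.0723, 0.2271]
tool_rot: [-0.0, 0.772, 0.636, -0.001]
contact_force: [0.4, 0.0, -1.5]
gripper_width: 0.107
[0.4745437  0.07211738 0.22733323] [-1.64260188e-04  7.71818376e-01  6.35842838e-01 -5.02645746e-04] 78.9650616620193
-0.1855202598601007 -0.0016316065043229175
```

View pics/w8.png

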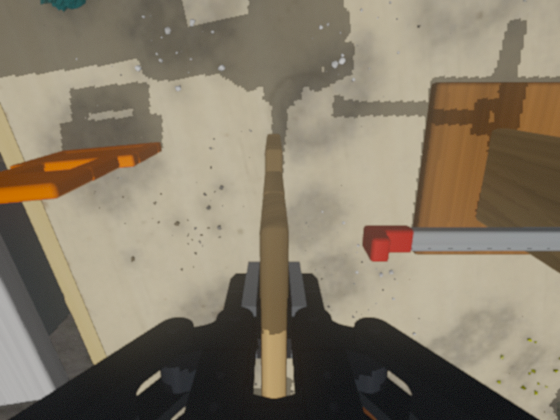

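View pics/s8.png

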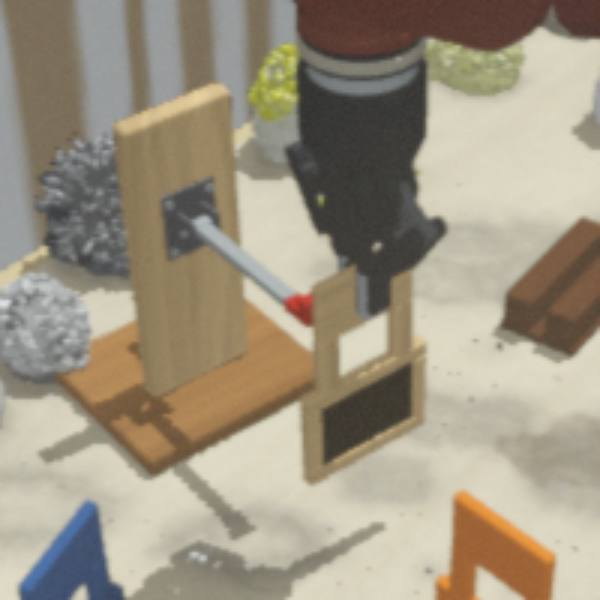

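```bash
python3 - <<'E'
from h import *
C,K=wcam()
def st(P):
    p=np.array(P)-[.657,.0385,0];c,sn=np.cos(-.191),np.sin(-.191);return (p[0]*c+p[1]*sn).round(4),(-p[0]*sn+p[1]*c).round(4)
for px,z in(((413,240),.174),((555,240.5),.174),((375,245),.186)):print(st(wonz(C,K,px,z)))
# ends of bar top z (board centre+.08)
for px in((275,205),(274,397)):
  print(st(wonz(C,K,px,.2455)))
E
```

```text
(np.float64(-0.108), np.float64(0.0005))
(np.float64(-0.03), np.float64(0.0))
(np.float64(-0.1323), np.float64(0.003))
(np.float64(-0.1839), np.float64(0.0439))
(np.float64(-0.1843), np.float64(-0.0347))
```

```bash
python3 -m crank '[{"angular":[0,0,0],"delta_pos":[0.05,0,0.16],"gripper":0},{"angular":[0,0,0],"delta_pos":[0,0.4,0],"gripper":0},{"angular":[0,0,0],"delta_pos":[0,0.4,0],"gripper":0},{"angular":[0,0,0],"delta_pos":[0,0.4,0],"gripper":0},{"angular":[0,0,0],"delta_pos":[0,0.4,0],"gripper":0},{"angular":[0,0,0],"delta_pos":[0,0.2,0],"gripper":0},{"angular":[0,0,0],"delta_pos":[0,0,0],"gripper":0}]'
python3 - <<'E'
from h import *
f=grab_frame("wrist");cv2.imwrite("pics/w9.png",f[:,:,::-1]);s=state();print(s["tool_pos"],s["contact_force"])
g=grab_frame("scene");cv2.imwrite("pics/s9.png",cv2.resize(g[100:250,190:340,::-1],None,fx=4,fy=4,interpolation=cv2.INTER_CUBIC))
E
```

```text
time: 18.3
tool_pos: [0.5283, 0.0638, 0.223]
tool_rot: [-0.0, 0.772, 0.636, -0.0]
contact_force: [0.1, 0.2, -1.2]
gripper_width: 0.113
[0.52802462 0.06387287 0.22301308] [-0.08027498  1.04100971 -1.78788019]
```

View pics/s9.png

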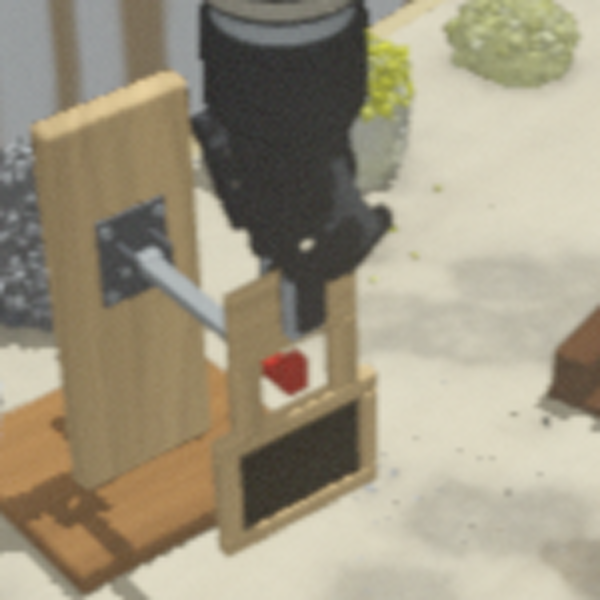

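View pics/w9.png

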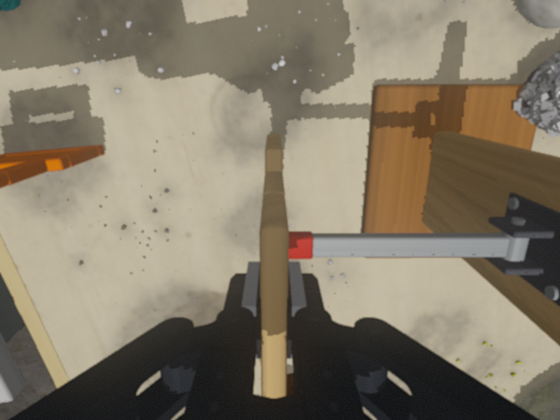

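Threading confirmed: the red tip shows through the opening (crop 285,370) with no contact force. I move on to about 85 mm before the pin.

```bash
python3 -m crank '[{"angular":[0,0,0],"delta_pos":[0,0.4,0],"gripper":0},{"angular":[0,0,0],"delta_pos":[0,0.4,0],"gripper":0},{"angular":[0,0,0],"delta_pos":[0,0.4,0],"gripper":0},{"angular":[0,0,0],"delta_pos":[0,0.3,0],"gripper":0},{"angular":[0,0,0],"delta_pos":[0,0,0],"gripper":0}]'
python3 -m crank '[{"angular":[0,0,0],"delta_pos":[0,0,0.3],"gripper":0},{"angular":[0,0,0],"delta_pos":[0,0,0.2],"gripper":0},{"angular":[0,0,0],"delta_pos":[0,0,0.1],"gripper":0},{"angular":[0,0,0],"delta_pos":[0,0,0],"gripper":0}]'
```

```text
time: 19.02
tool_pos: [0.5728, 0.0551, 0.223]
tool_rot: [-0.0, 0.772, 0.636, -0.0]
contact_force: [-0.5, -0.0, -2.0]
gripper_width: 0.111
time: 19.52
tool_pos: [0.5718, 0.0553, 0.2046]
tool_rot: [-0.0, 0.772, 0.636, -0.0]
contact_force: [0.7, -0.7, -1.3]
gripper_width: 0.107
```

```bash
python3 -m crank '[{"angular":[0,0,0],"delta_pos":[0,0,0.07],"gripper":0},{"angular":[0,0,0],"delta_pos":[0,0,0],"gripper":0}]';python3 -m crank '[{"angular":[0,0,0],"delta_pos":[0,0,0.06],"gripper":0},{"angular":[0,0,0],"delta_pos":[0,0,0],"gripper":0}]'
```

```text
time: 19.77
tool_pos: [0.5722, 0.0553, 0.203]
tool_rot: [0.0, 0.772, 0.636, 0.0]
contact_force: [0.5, -0.5, -1.5]
gripper_width: 0.11
time: 20.02
tool_pos: [0.5723, 0.0553, 0.2014]
tool_rot: [0.0, 0.772, 0.636, 0.0]
contact_force: [0.3, 0.4, -0.9]
gripper_width: 0.108
```

```bash
python3 -m crank '[{"angular":[0,0,0],"delta_pos":[0,0,0.05],"gripper":0},{"angular":[0,0,0],"delta_pos":[0,0,0],"gripper":0}]';python3 -m crank '[{"angular":[0,0,0],"delta_pos":[0,0,0.05],"gripper":0},{"angular":[0,0,0],"delta_pos":[0,0,0],"gripper":0}]'
```

```text
time: 20.27
tool_pos: [0.5724, 0.0553, 0.2013]
tool_rot: [0.0, 0.772, 0.636, 0.0]
contact_force: [-2.8, 0.3, 4.6]
gripper_width: 0.112
time: 20.52
tool_pos: [0.5725, 0.0553, 0.2012]
tool_rot: [0.0, 0.772, 0.636, 0.0]
contact_force: [-5.5, -0.5, 10.1]
gripper_width: 0.107
```

Contact is firm (weight −1.5 N, now +10 N), so the bar rests on the hook. I relieve the push, check, and release.

```bash
python3 -m crank '[{"angular":[0,0,0],"delta_pos":[0,0,-0.09],"gripper":0},{"angular":[0,0,0],"delta_pos":[0,0,0],"gripper":0}]'
python3 - <<'E'
from h import *
g=grab_frame("scene");cv2.imwrite("pics/s10.png",cv2.resize(g[100:250,170:320,::-1],None,fx=4,fy=4,interpolation=cv2.INTER_CUBIC))
E
```

```text
time: 20.78
tool_pos: [0.5724, 0.0553, 0.2014]
tool_rot: [0.0, 0.772, 0.636, 0.0]
contact_force: [-0.1, -0.3, 2.0]
gripper_width: 0.11
```

View pics/s10.png

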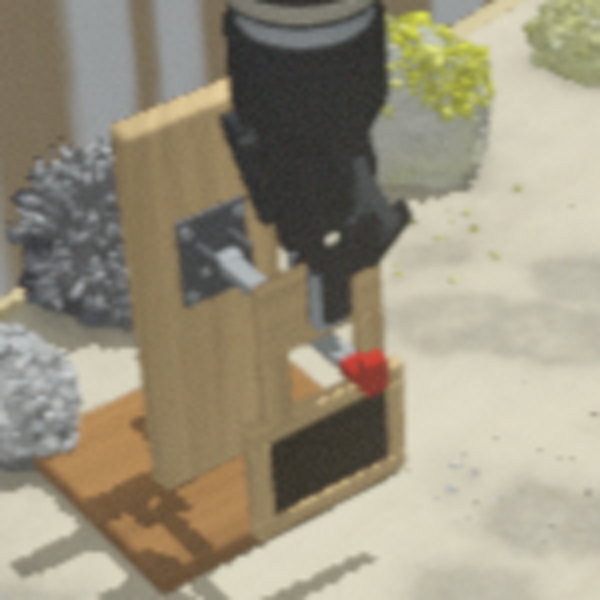

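The strap passes through the opening, with the red end in front at (365,370) and the bar resting on the strap. Releasing.

```bash
python3 -m crank '[{"angular":[0,0,0],"delta_pos":[0,0,0],"gripper":0.2},{"angular":[0,0,0],"delta_pos":[0,0,0],"gripper":0.3},{"angular":[0,0,0],"delta_pos":[0,0,0],"gripper":0.5},{"angular":[0,0,0],"delta_pos":[0,0,0],"gripper":0.5},{"angular":[0,0,0],"delta_pos":[0,0,0],"gripper":0.5},{"angular":[0,0,0],"delta_pos":[0,0,0],"gripper":0.5}]'
python3 - <<'E'
from h import *
g=grab_frame("wrist");cv2.imwrite("pics/w11.png",g[:,:,::-1])
E
```

```text
time: 21.58
tool_pos: [0.5722, 0.0553, 0.2009]
tool_rot: [0.0, 0.772, 0.636, 0.0]
contact_force: [-0.5, -0.3, 0.7]
gripper_width: 0.5
```

View pics/w11.png

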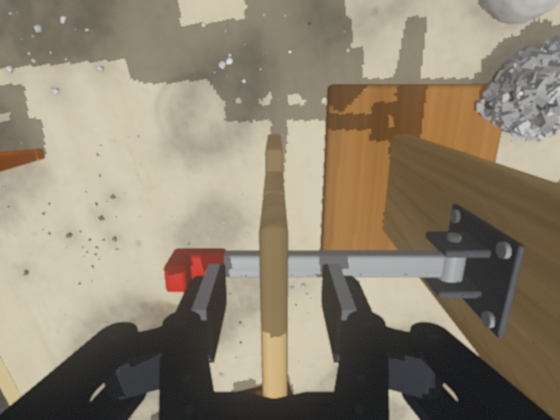

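The fingers are open and the board hangs at the same place (cols 262–288) between them. I lift straight up.

```bash
python3 -m crank '[{"angular":[0,0,0],"delta_pos":[0,0,-0.4],"gripper":0.5},{"angular":[0,0,0],"delta_pos":[0,0,-0.7],"gripper":0.5},{"angular":[0,0,0],"delta_pos":[0,0,-1],"gripper":0.5},{"angular":[0,0,0],"delta_pos":[0,0,-1],"gripper":0.5},{"angular":[0,0,0],"delta_pos":[0,0,-1],"gripper":0.5},{"angular":[0,0,0],"delta_pos":[0,0,-1],"gripper":0.5},{"angular":[0,0,0],"delta_pos":[0,0,0],"gripper":0.5},{"angular":[0,0,0],"delta_pos":[0,0,0],"gripper":0.5},{"angular":[0,0,0],"delta_pos":[0,0,0],"gripper":0.5},{"angular":[0,0,0],"delta_pos":[0,0,0],"gripper":0.5},{"angular":[0,0,0],"delta_pos":[0,0,0],"gripper":0.5},{"angular":[0,0,0],"delta_pos":[0,0,0],"gripper":0.5}]'
python3 - <<'E'
from h import *
C,K=wcam()
g=grab_frame("wrist");cv2.imwrite("pics/w12.png",g[:,:,::-1])
g0=grab_frame("scene");lm=[(d["pixel"],d["conf"]) for d in landmark_of("scene","chalkboard_center")]
lw=[(d["pixel"],d["conf"]) for d in landmark_of("scene","whiteboard_center")]
t=grab_frame("top");tt=[(d["pixel"],d["conf"]) for d in landmark_of("top","chalkboard_center")];tw=[(d["pixel"],d["conf"]) for d in landmark_of("top","whiteboard_center")]
print(lm,tt,lw,tw,sep="\n")
print("expected",proj("scene",[.657-.085*.982,.0385+.085*.19,.139]),proj("top",[.657-.085*.982,.0385+.085*.19,.139]))
g1=grab_frame("scene");print("motion",np.abs(g1.astype(int)-g0)[100:250,190:320].max())
cv2.imwrite("pics/s12.png",cv2.resize(g1[90:290,140:340,::-1],None,fx=3,fy=3,interpolation=cv2.INTER_CUBIC))
print(state()["tool_pos"],state()["contact_force"])
E
```

```text
time: 23.12
tool_pos: [0.5721, 0.0553, 0.3536]
tool_rot: [-0.0, 0.772, 0.636, -0.0]
contact_force: [-0.2, -0.8, -0.3]
gripper_width: 0.497
[([249.7, 195.3], 0.9), ([399.5, 184.3], 0.85)]
[([396.6, 252.8], 0.85)]
[([328.7, 294.2], 0.96), ([184.8, 302.2], 0.59)]
[([159.6, 224.7], 0.85)]
expected [[250.83979195 194.11873772]] [[261.30998083 182.28421968]]
motion 39
[0.57217702 0.05526204 0.35394233] [-0.38097333 -0.43314573  0.07583504]
```

View pics/s12.png

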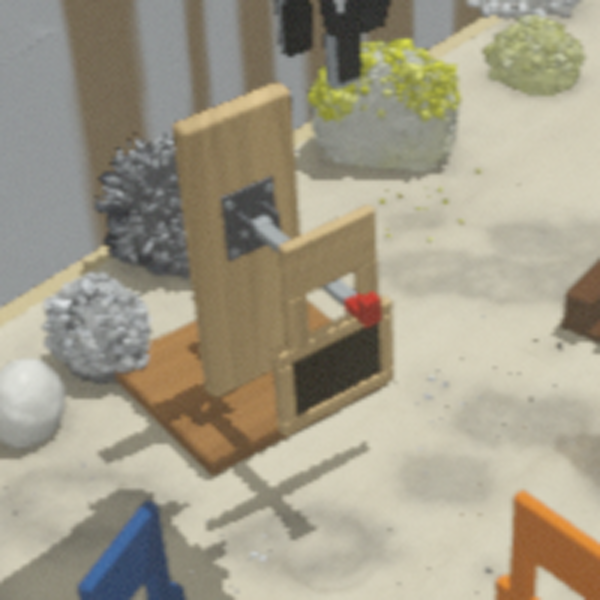

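View pics/w12.png

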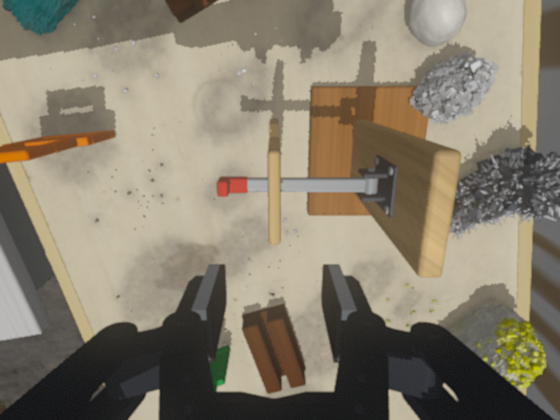

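```bash
python3 -m crank '[{"angular":[0,0,0],"delta_pos":[0,0,0],"gripper":0.5},{"angular":[0,0,0],"delta_pos":[0,0,0],"gripper":0.5},{"angular":[0,0,0],"delta_pos":[0,0,0],"gripper":0.5},{"angular":[0,0,0],"delta_pos":[0,0,0],"gripper":0.5}]'
python3 - <<'E'
from h import *
C,K=wcam()
g=grab_frame("wrist");cv2.imwrite("pics/w13.png",g[:,:,::-1]);o=cv2.imread("pics/w12.png")[:,:,::-1]
a=cv2.GaussianBlur(g,(5,5),0).astype(int);b=cv2.GaussianBlur(o,(5,5),0).astype(int);print("motion",np.abs(a-b)[110:250,220:300].max())
def st(P):
    p=np.array(P)-[.657,.0385,0];c,sn=np.cos(-.191),np.sin(-.191);return (p[0]*c+p[1]*sn).round(4),(-p[0]*sn+p[1]*c).round(4)
print(st(wonz(C,K,(274,150),.219)),st(wonz(C,K,(275,243),.219)),st(wonz(C,K,(300,185),.174)))
E
```

```text
time: 24.02
tool_pos: [0.5722, 0.0553, 0.3539]
tool_rot: [0.0, 0.772, 0.636, 0.0]
contact_force: [0.5, 0.4, 0.5]
gripper_width: 0.5
motion 16
(np.float64(-0.0851), np.float64(0.039)) (np.float64(-0.0844), np.float64(-0.0353)) (np.float64(-0.062), np.float64(0.0007))
```

The board is centred to within about 2 mm, 85 mm before the pin, and still. Handing in.

```bash
python3 -c "
from plant import *
print(job_done())"
```

```text
the job is handed in; nothing more can be done
None
```

I folded the steel hook down to its stop and hung the wood-framed chalkboard on it by its opening. I then backed the gripper well clear and handed the job in at about 24 s; no verdict is reported.

**Hook:** at the stop the force rose to 15 N, and it showed level in the scene picture.

**Chalkboard:** it hangs 85 mm before the pin, about 2 mm off centre sideways, and upright in the picture. The scene network put its centre at (250, 195); I expected (251, 194) for a hung height of 139 mm.

**White board:** it stayed within about 2 pixels of its start in both cameras, and the arm never went near it.

**Less certain checks:**
- The top-camera network did not report the hung board at all, only the green look-alike.
- Two motion checks showed small picture differences (39 raw, 16 after smoothing). I took these for image noise, as the board stayed in place.

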